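# Third hand at the herb-shop banding jig

## Robot

A 6-joint arm with a two-finger parallel gripper is mounted at the origin on the work surface. World frame = base frame: x ahead of the robot, y to its left, z up, the work surface at z = 0. Lengths are in m, angles in rad, forces in N, time in s.
With the tool pointing down it reaches from about 0.3 to 0.775 m from the base axis. Payload 14.6 kg.
Tool frame: the origin (TCP) lies on the centre line of the jaws, within the pads' length; the fingertips stand 19 mm ahead of it and the grasp point (between the pads) is the TCP; y points along the fingers, x is the direction in which the jaws open and shut, and the axes are right-handed (so a half turn about y gives the same grasp; the last joint's range is limited). The gripper opens to 94 mm and grips with 3 to 60 N. Pads are 16 mm wide; open, the fingers measure 119 mm over their backs; the gripper's body (75 mm by 177 mm) begins 78 mm behind the grasp point.
Start: joints at [1.054, 0.3, 1.521, -0, 1.321, -0.067], TCP at [0.239, 0.495, 0.224] pointing down, gripper open.
Joint ranges: [-3.03, 3.03], [-0.79, 2.21], [0.23, 2.52], [-1.04, 4.18], [0, 3.07], [-2.55, 2.55]. Speed limits (rad/s): [2.22, 2.22, 2.57, 3.14, 3.14, 3.14].

## Interface

Orientations are given as [roll, pitch, yaw] about the fixed x, y, z axes, in that order (R = Rz(yaw) Ry(pitch) Rx(roll)).
In Python, from station import ctrl, optics gives the robot as it stands.
- The arm moves only by the tool jog_arm, never from a script. Its argument "targets" is a list of rows, each a list of 3 entries, a list of its own where there are three numbers: the finger opening in cm, from 0 to 9.4, then the shift along the tool's x, y, z in cm, then the turn about the tool's y in rad. A call has 1 to 10 rows; each row is the pose to reach, as a shift and turn from the pose commanded when the call began, along the tool's axes at that moment; what a row does not reach only later rows make up. A row lasts 1/10 s, in which the tool goes at most 50 mm and 8.59 degrees, less where a joint would pass 70% of its speed; a pose out of reach is approached as far as the arm can. A call with a gripper value outside its range is refused whole. The fingers move at their own pace and stop on an object; "grip_force" is the grip in N (left out, the last holds). Time passes only in rows, so rows that repeat a pose let the fingers close. It gives the time, the measured TCP pose, the force and the opening at its end, in the units of the state.
- ctrl.get_obs(): the state, without advancing time (a new reading comes with each control period).
- optics.camera(name): name is "side" or "top"; returns a dict with "img" (384x512x3 uint8, red, green, blue), "range_z" (384x512 float32, m along the optical axis (not along the pixel's ray), 0 where there is no reading), "camera_matrix" (3x3 intrinsics, pixels), "world_to_cam" (4x4, takes a point from world to camera coordinates). Camera axes: x right, y up, looking along -z (the intrinsics and any distortion apply to the point x, -y, -z); pixel columns grow to the right and rows downward; lengths in m; the calibration is good to about 2 mm. A picture is of the moment at which its call begins.
- ctrl.hand_in(): hands the job in, once; it reports no verdict.
The state is a dict: "time_s": time; "qpos": joint angles; "joint_vel": joint speeds; "tau": joint torques, N m; "ee_pos": TCP position; "eef_rot": TCP orientation; "force": force on the tool from outside, world axes, zero at the start; "moment": the same for the moment, N m; "grip_width": finger opening in m.
Only numpy, scipy, OpenCV 4.12 (cv2) and the standard library are available. Lean on these libraries where they do the work, as an engineer would, in place of code of your own. Each camera call takes 0.05 s, during which the arm holds its last target. There are 200 camera calls.

## Task

Stack the two flat rectangular tins from the counter squarely, edges flush, on the flat tin lying on the wooden jig, all lengthwise towards its sprung face, and only then push the whole pile end-on against that face. Press until the face is about half-way in, with the brass pointer's tip between the two dark lines on the block, never ramming it to the end of its travel, and finish while still pressing the pile there steadily, so that a colleague can band it. Do not touch the face or the jig with the hand while holding, and leave the other things where they are.

Things in the scene. Friction and masses are not known exactly. Their poses are not given: they have to be found in the camera images.
- jig: fixed jig: plywood board 170 mm (its x) x 300 mm (its y, -155 to +145), 12 mm thick; origin on its underside, z up. +y is the push direction: at that end stands a fixed wooden block (x -55 to +55, y +105 to +135, top at z = 76 mm) with two dark lines across its top, 10 mm apart, and before it the sprung face, whose brass pointer reaches along +y over the block.
- press_face (a joint): travel of the sprung face in m along the jig's +y: 0 = out (at rest), 0.020 = end of travel. Spring: 2.8 N to start it plus 0.7 N per mm, so about 10 N at half travel; it springs back when let go. The pointer's tip is over the first dark line at 0.005, over the second at 0.015.
- face_front (a point): front of the sprung face, a plywood plate 96 mm wide (jig x) x 56 mm high x 10 mm thick, its foot 3 mm above the board. The point is mid-width, 30 mm above the board's top, on the surface that the pile meets, at y = +65 mm in the jig's frame at rest; axes parallel to the jig's; it moves with the face.
- tin_low_mid (a point): flat rectangular plain metal tin, 60 mm wide (its x) x 92 mm long (its y) x 20 mm thick, about 140 g. The point is its centre, 10 mm above its underside; z up. This one lies loose on the jig's board, its length roughly along the jig's y, its +y end 15 to 35 mm short of the face: the bottom of the pile.
- tin_b_mid (a point): flat rectangular plain metal tin, 60 mm wide (its x) x 92 mm long (its y) x 20 mm thick, about 140 g. The point is its centre, 10 mm above its underside; z up. Lies on the counter, loose; it goes on the pile (either tin first).
- tin_c_mid (a point): flat rectangular plain metal tin, 60 mm wide (its x) x 92 mm long (its y) x 20 mm thick, about 140 g. The point is its centre, 10 mm above its underside; z up. Lies on the counter, loose; it goes on the pile (either tin first).
- round_tin: bystander, leave alone: round metal can, 68 mm across, 60 mm high, upright; origin at the centre of its underside
- carton: bystander, leave alone: plain cardboard box, 58 x 80 x 42 mm high; origin at the centre of its underside
- amber_jar: bystander, leave alone: amber glass jar with a black cap, 56 mm across, 85 mm high; origin at the centre of its underside
- mortar: bystander, leave alone: white china mortar bowl, 96 mm across, 60 mm high; origin at the centre of its underside
- band_roll: bystander, leave alone: roll of paper band lying flat, 90 mm across, 22 mm high; origin at the centre of its underside
- scoop: bystander, leave alone: wooden spoon-like scoop, 160 mm long, lying on the counter
- weight: bystander, leave alone: small brass weight, 34 mm across, 42 mm high; origin at the centre of its underside
Things that resemble listed ones, but are neither listed nor needed, are in the scene too. Leave any blue, purple or red look-alike of the part that bears tin_c_mid alone.

How it is judged:
On the way, in this order (a step that is already met when the one before it is completed fails the run):
1. one counter tin lies squarely on the tin on the jig (centres within 7 mm, within 0.12 rad), the face not yet pushed in (((z of tin_low_mid in the frame of jig between 0.018 and 0.026 m and z of tin_b_mid in the frame of jig between 0.038 and 0.046 m and horizontal distance between tin_b_mid and tin_low_mid below 0.007 m and angle between the y axis of tin_b_mid and the y axis of tin_low_mid, either way round below 0.12 rad and angle between tin_b_mid's own z axis and vertical below 0.06 rad and value of joint press_face below 0.003 m) or (z of tin_low_mid in the frame of jig between 0.018 and 0.026 m and z of tin_c_mid in the frame of jig between 0.038 and 0.046 m and horizontal distance between tin_c_mid and tin_low_mid below 0.007 m and angle between the y axis of tin_c_mid and the y axis of tin_low_mid, either way round below 0.12 rad and angle between tin_c_mid's own z axis and vertical below 0.06 rad and value of joint press_face below 0.003 m))), for 0.2 s.
2. all three tins are piled squarely on the jig (centres within 7 mm of the bottom one, within 0.12 rad), the face not yet pushed in (under 3 mm) (z of tin_low_mid in the frame of jig between 0.018 and 0.026 m and ((z of tin_b_mid in the frame of jig between 0.038 and 0.046 m and horizontal distance between each of tin_b_mid, tin_c_mid and tin_low_mid below 0.007 m and angle between the y axis of each of tin_b_mid, tin_c_mid and the y axis of tin_low_mid, either way round below 0.12 rad and angle between each of tin_b_mid, tin_c_mid's own z axis and vertical below 0.06 rad and z of tin_c_mid in the frame of jig between 0.058 and 0.066 m) or (z of tin_c_mid in the frame of jig between 0.038 and 0.046 m and horizontal distance between each of tin_c_mid, tin_b_mid and tin_low_mid below 0.007 m and angle between the y axis of each of tin_c_mid, tin_b_mid and the y axis of tin_low_mid, either way round below 0.12 rad and angle between each of tin_c_mid, tin_b_mid's own z axis and vertical below 0.06 rad and z of tin_b_mid in the frame of jig between 0.058 and 0.066 m)) and value of joint press_face below 0.003 m), for 0.2 s.
At the end, for the whole second after the job is handed in: Three tins in one pile on the jig's board: levels within 4 mm, centres within 7 mm, turned under 0.12 rad, each end within 5 mm of the sprung face; face in 5 to 15 mm (6 to 13 N), moving under 10 mm/s, pushed through the pile for the last second; the robot not touching jig or face (z of tin_low_mid in the frame of jig between 0.018 and 0.026 m and ((z of tin_b_mid in the frame of jig between 0.038 and 0.046 m and horizontal distance between each of tin_b_mid, tin_c_mid and tin_low_mid below 0.007 m and angle between the y axis of each of tin_b_mid, tin_c_mid and the y axis of tin_low_mid, either way round below 0.12 rad and angle between each of tin_b_mid, tin_c_mid's own z axis and vertical below 0.06 rad and z of tin_c_mid in the frame of jig between 0.058 and 0.066 m) or (z of tin_c_mid in the frame of jig between 0.038 and 0.046 m and horizontal distance between each of tin_c_mid, tin_b_mid and tin_low_mid below 0.007 m and angle between the y axis of each of tin_c_mid, tin_b_mid and the y axis of tin_low_mid, either way round below 0.12 rad and angle between each of tin_c_mid, tin_b_mid's own z axis and vertical below 0.06 rad and z of tin_b_mid in the frame of jig between 0.058 and 0.066 m)) and horizontal distance between tin_b_mid and tin_c_mid below 0.007 m and value of joint press_face between 0.005 and 0.015 m and velocity of joint press_face between -0.01 and 0.01 m/s and angle between the y axis of tin_low_mid and the y axis of jig, either way round below 0.12 rad and contact force between the arm and jig below 0.5 N and angle between tin_low_mid's own z axis and vertical below 0.06 rad and y of each of tin_low_mid, tin_b_mid, tin_c_mid in the frame of face_front above -0.051 m); the arm keeps its last pose, push and grip.
It fails at once if the face is driven to the end of its travel (over 19 mm) (value of joint press_face above 0.019 m).
It fails at once if a bystander is moved more than 30 mm or knocked over (distance of any of round_tin, carton, amber_jar, mortar, band_roll, scoop, weight from where it was at the start of the episode above 0.03 m or angle between any of round_tin, carton, amber_jar, mortar, band_roll, weight's own z axis and vertical above 0.5 rad).
It also fails if it takes over 72 s, if anything falls off the work surface, if the arm or the gripper's body presses on something with over 40 N, if the wrist force passes 120 N, or if a joint passes its speed limit or range.

## Working session

There is one attempt and no reset: what is moved stays moved. The work goes in short steps, Python scripts to look and compute and a tool call to move; the robot and the scene stay as the last step left them, time stands still between calls to the robot, and variables do not carry over. Pictures are saved under pics/ and viewed, about 8 in all and at most 12, crops included, and the job is handed in when it is done.

Besides the shell and the picture viewer there is one more tool, called after "Request:" by a JSON object that holds its "fn" and its "kwargs". jog_arm: Moves the arm, as the interface text tells. Its arguments: {"type":"object","properties":{"targets":{"type":"array","items":{"type":"array"}},"grip_force":{"type":"number"}},"required":["targets"]}

```bash
mkdir -p pics; ls; cat > h.py <<'E'
import numpy as np, cv2
from station import ctrl, optics
def cam(n):
    c=optics.camera(n); K=np.array(c["camera_matrix"]); T=np.linalg.inv(np.array(c["world_to_cam"])); z=c["range_z"]
    v,u=np.mgrid[:384,:512]
    P=np.stack([(u-K[0,2])/K[0,0]*z,-(v-K[1,2])/K[1,1]*z,-z,np.ones_like(z)],-1)@T.T
    P=P[...,:3]; P[z==0]=np.nan
    return c["img"],P,c
def save(n,img,s=1): cv2.imwrite(f"pics/{n}.png",cv2.cvtColor(cv2.resize(img,None,fx=s,fy=s,interpolation=cv2.INTER_CUBIC),cv2.COLOR_RGB2BGR))
E
python3 - <<'E'
from h import *
print({k:np.round(v,3) for k,v in ctrl.get_obs().items()})
for n in("top","side"):
    i,P,c=cam(n); save(n+"0",i,1.5); np.savez(n+"0",i=i,P=P); print(n,np.linalg.inv(c["world_to_cam"]).round(2)[:3],c["camera_matrix"],[k for k in c])
E
```

```text
pics
{'time_s': np.float64(0.0), 'qpos': array([ 1.054,  0.3  ,  1.522,  0.   ,  1.321, -0.067]), 'joint_vel': array([ 0.002,  0.001, -0.   , -0.001,  0.   ,  0.001]), 'tau': array([-1.0000e-03, -5.3182e+01, -3.5273e+01,  7.1000e-02,  2.4000e-02,
       -0.0000e+00]), 'ee_pos': array([0.239, 0.495, 0.224]), 'eef_rot': array([-1.571e+00,  1.000e-03,  1.121e+00]), 'force': array([ 0.715, -0.453,  0.407]), 'moment': array([-0.064, -0.007, -0.024]), 'grip_width': np.float64(0.094)}
top [[ 0.01  0.99 -0.13  0.38]
 [-1.    0.01 -0.03 -0.15]
 [-0.02  0.13  0.99  1.13]] [[461.26855069   0.         258.40467054]
 [  0.         461.26855069 192.94046257]
 [  0.           0.           1.        ]] ['img', 'range_z', 'camera_matrix', 'world_to_cam']
side [[ 0.76  0.46 -0.47  0.12]
 [-0.66  0.51 -0.55 -0.63]
 [-0.01  0.73  0.69  0.66]] [[372.55935185   0.         255.49106656]
 [  0.         372.55935185 189.77691246]
 [  0.           0.           1.        ]] ['img', 'range_z', 'camera_matrix', 'world_to_cam']
```

View pics/top0.png

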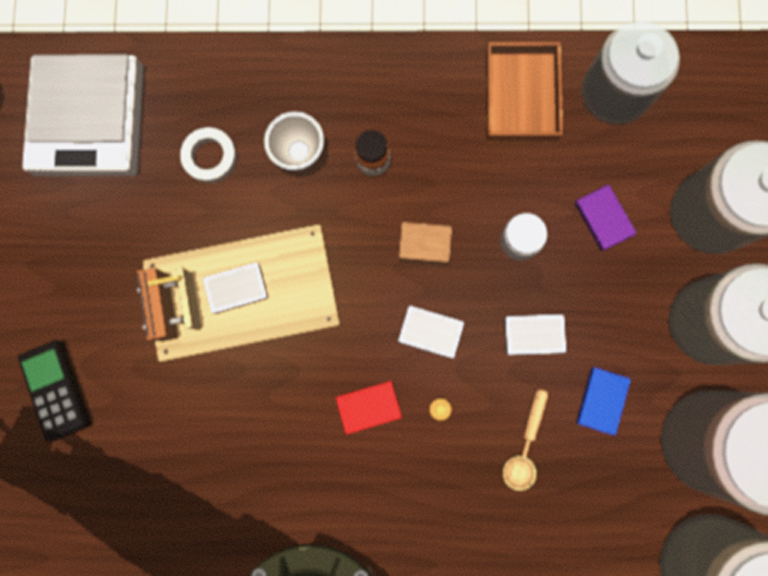

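View pics/side0.png

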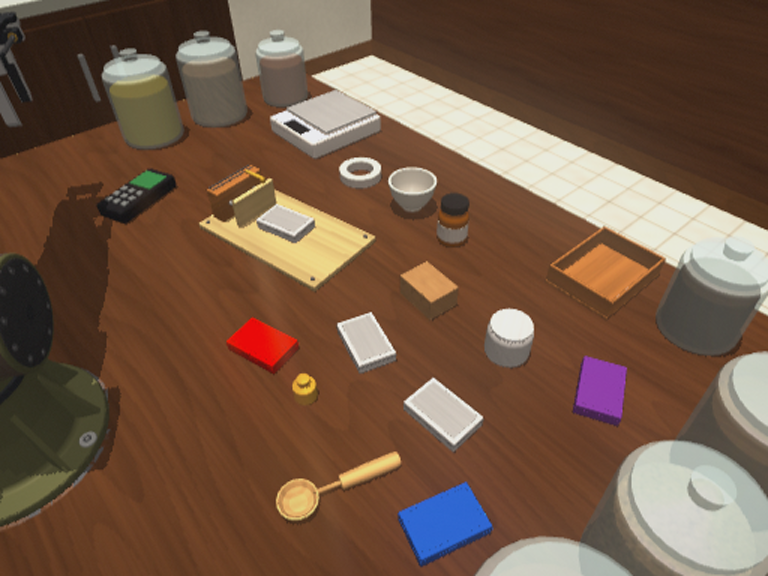

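The image shows two plain white-metal tins on the counter, at (431,332) and (536,335) in the 1.5x top view. The look-alikes are red (368,408), blue (604,400) and purple (606,217), and they stay put. The low tin is at (235,287) on the jig, with the face at about (190,298) and +y pointing left. I'll measure these next.

```bash
cat >> h.py <<'E'
def rect(P,i,c,r,zlo,zhi,seg=None):
    "fit footprint of top-surface points near c (world xy): centre, long-axis angle, size"
    m=(np.hypot(P[...,0]-c[0],P[...,1]-c[1])<r)&(P[...,2]>zlo)&(P[...,2]<zhi)
    if seg is not None: m&=seg(i)
    n,l,s,_=cv2.connectedComponentsWithStats(m.astype(np.uint8)); k=1+np.argmax(s[1:,4]); m=l==k
    q=P[m]; (x,y),(w,h),a=cv2.minAreaRect((q[:,:2]*1000).astype(np.float32))
    if w<h: a+=90
    return np.round([x/1000,y/1000,np.median(q[:,2])],4),round((a)%180,1),np.round(sorted([w,h]),1),m.sum(),np.round(q[:,:2].mean(0),4)
E
python3 - <<'E'
from h import *
light=lambda i:(i.min(-1)>150)&(np.ptp(i.astype(int),axis=-1)<40)
for n in("top","side"):
    d=np.load(n+"0.npz"); i,P=d["i"],d["P"]
    if n=="top":
        for nm,(u,v) in dict(b=(431,332),c=(536,335),low=(235,287)).items():
            C=P[int(v/1.5),int(u/1.5)]; print(nm,C.round(4)); globals()[nm]=C
        print("board",P[int(330/1.5),int(260/1.5)],"blk",P[int(305/1.5),int(151/1.5)],"face",P[int(300/1.5),int(190/1.5)])
    for nm,C in(("b",b),("c",c),("low",low)):
        zl=(0.012,0.03) if nm!="low" else (0.025,0.04)
        print(n,nm,rect(P,i,C,.075 if nm!="low" else .058,*zl))
    # board
    J=low
    print(n,"board",rect(P,i,J,.25,0.007,0.018,lambda i:(i[...,0]>110)))
    m=(np.hypot(P[...,0]-J[0],P[...,1]-J[1])<.2)&(P[...,2]>0.045)&(P[...,2]<.1)
    q=P[m]; print("tall",q.min(0),q.max(0))
i=np.load("top0.npz")["i"]; s=np.load("side0.npz")["i"]
a=cv2.resize(i[145:245,85:235],None,fx=5,fy=5,interpolation=cv2.INTER_CUBIC)
save("jig",a)
t=cv2.resize(i[180:270,220:430],None,fx=3.5,fy=3.5,interpolation=cv2.INTER_CUBIC)
save("tins",t)
E
```

```text
b [ 0.4579 -0.186   0.0213]
c [ 0.4545 -0.3534  0.0199]
low [0.527  0.13   0.0342]
board [0.45901022 0.09159435 0.01025688] blk [0.49272488 0.2494872  0.07482485] face [0.50170059 0.19345955 0.06081586]
top b (array([ 0.4599, -0.1863,  0.0194]), 73.3, array([60.3, 92.1]), np.int64(951), array([ 0.4594, -0.1862]))
top c (array([ 0.4569, -0.3533,  0.0193]), 92.5, array([60.2, 92.6]), np.int64(969), array([ 0.4564, -0.3527]))
top low (array([0.5275, 0.1306, 0.0316]), 106.4, array([60.4, 93. ]), np.int64(943), array([0.5271, 0.1298]))
top board (array([0.5225, 0.1263, 0.0115]), 101.9, array([170.6, 300. ]), np.int64(5856), array([0.5236, 0.0995]))
tall [0.44018923 0.18499295 0.04504629] [0.55421965 0.27988391 0.08498869]
side b (array([ 0.4594, -0.1878,  0.0201]), 73.4, array([60.9, 93. ]), np.int64(881), array([ 0.4569, -0.1912]))
side c (array([ 0.4559, -0.3544,  0.0201]), 93.5, array([61.9, 93.4]), np.int64(1253), array([ 0.4539, -0.3569]))
side low (array([0.5271, 0.129 , 0.0321]), 106.2, array([61.9, 93.7]), np.int64(484), array([0.5256, 0.1257]))
side board (array([0.5223, 0.1257, 0.0121]), 102.1, array([173. , 302.1]), np.int64(2908), array([0.5171, 0.0828]))
tall [0.44016574 0.1824338  0.04503174] [0.55414703 0.27139609 0.08404183]
```

View pics/tins.png

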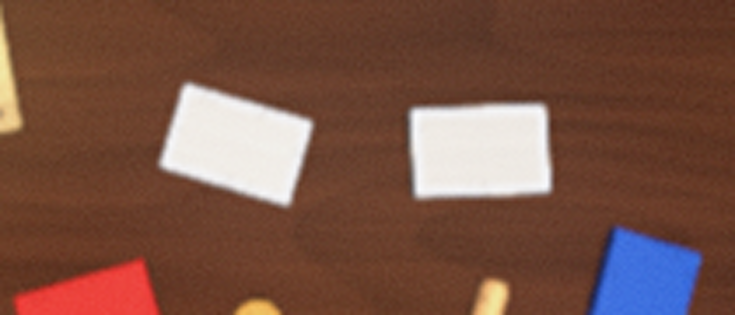

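View pics/jig.png

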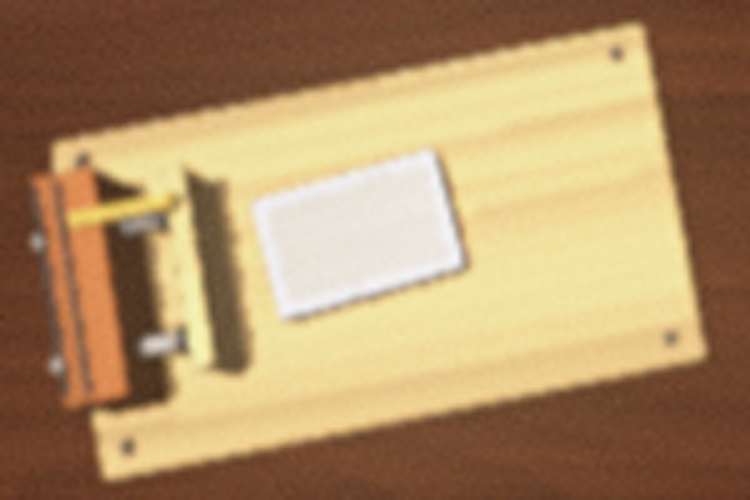

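The crops confirm both counter tins: plain white, 60x92 mm, clear of their neighbours. On the jig, the pointer tip is near (70,218) of the crop and the face is at about x=195. Moving to tin b now.

Request:
{"fn": "jog_arm", "kwargs": {"targets": [[9.4,[-51.8,0,-49.5],1.412],[9.4,[-51.8,0,-49.5],1.412],[9.4,[-51.8,0,-49.5],1.412],[9.4,[-51.8,0,-49.5],1.412],[9.4,[-51.8,0,-49.5],1.412],[9.4,[-51.8,0,-49.5],1.412],[9.4,[-51.8,0,-49.5],1.412],[9.4,[-51.8,0,-49.5],1.412],[9.4,[-51.8,0,-49.5],1.412],[9.4,[-51.8,0,-49.5],1.412]]}}

```text
time_s: 1.1
ee_pos: [0.3931, 0.0175, 0.2245]
eef_rot: [-1.571, -0.0, -0.297]
force: [0.9, 2.0, -0.7]
grip_width: 0.0936
```

```bash
cat > go.py <<'E'
import sys; from h import *
# usage: go.py x y z yaw_deg -> shift (cm, tool axes) and turn from the measured pose
x,y,z,a=map(float,sys.argv[1:5]); o=ctrl.get_obs(); p=o["ee_pos"]; w=o["eef_rot"][2]
d=np.array([x,y,z])-p; c,s=np.cos(w),np.sin(w)
t=(w-np.radians(a)+np.pi/2)%np.pi-np.pi/2
print("at",p.round(4),o["eef_rot"].round(3),"F",np.round(o["force"],2),"grip",round(float(o["grip_width"]),4),"t",round(float(o["time_s"]),2),"q",np.round(o["qpos"][[0,5]],2))
print("shift cm",(100*np.array([d[0]*c+d[1]*s,-d[2],-d[0]*s+d[1]*c])).round(2),"turn",round(float(t),3))
E
python3 go.py 0.4597 -0.187 0.10 -16.7
```

```text
at [0.3931 0.0175 0.2245] [-1.571 -0.    -0.297] F [ 0.94  1.99 -0.66] grip 0.0936 t 1.1 q [-0.05  0.25]
shift cm [ 12.35  12.45 -17.6 ] turn -0.005
```

Request:
{"fn": "jog_arm", "kwargs": {"targets": [[9.4,[12.0,3,-17.0],0],[9.4,[12.0,3,-17.0],0],[9.4,[12.0,3,-17.0],0],[9.4,[12.0,3,-17.0],0],[9.4,[12.0,8,-17.0],0],[9.4,[12.0,12,-17.0],0],[9.4,[12.0,12,-17.0],0],[9.4,[12.0,12,-17.0],0],[9.4,[12.0,12,-17.0],0]]}}

```text
time_s: 2.0
ee_pos: [0.4603, -0.1778, 0.1068]
eef_rot: [-1.571, -0.003, -0.29]
force: [1.3, -0.3, -0.2]
grip_width: 0.0941
```

```bash
python3 go.py 0.4597 -0.187 0.024 -16.7
```

```text
at [ 0.4603 -0.1778  0.1068] [-1.571 -0.003 -0.29 ] F [ 1.27 -0.35 -0.23] grip 0.0941 t 2.0 q [-0.44 -0.15]
shift cm [ 0.21  8.28 -0.89] turn 0.001
```

Request:
{"fn": "jog_arm", "kwargs": {"targets": [[9.4,[0.2,3,-0.9],0],[9.4,[0.2,6,-0.9],0],[9.4,[0.2,8,-0.9],0],[9.4,[0.2,8.1,-0.9],0],[9.4,[0.2,8.1,-0.9],0]]}}

```text
time_s: 2.5
ee_pos: [0.4595, -0.1871, 0.0252]
eef_rot: [-1.571, -0.002, -0.291]
force: [0.1, 0.1, -0.1]
grip_width: 0.0938
```

```bash
python3 go.py 0.4597 -0.187 0.024 -16.7; python3 - <<'E'
from h import *
i,P,c=cam("side")
save("g1",i[190:300,200:350],4)
E
```

```text
at [ 0.4595 -0.1871  0.0252] [-1.571 -0.002 -0.291] F [ 0.09  0.06 -0.09] grip 0.0938 t 2.5 q [-0.46 -0.17]
shift cm [0.02 0.12 0.02] turn 0.001
```

View pics/g1.png

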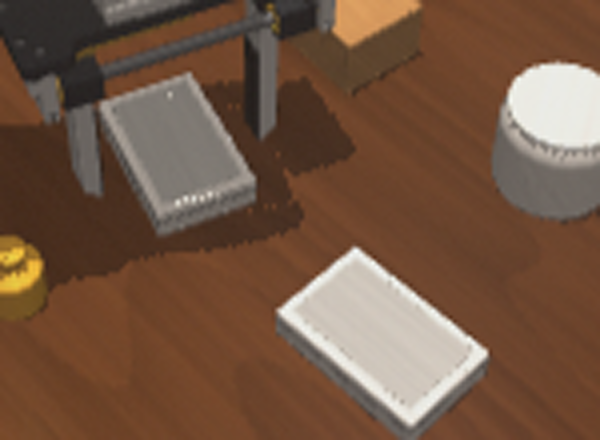

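The fingers straddle tin b, at (85,150) and (262,80) in the crop, and clear the carton. Closing and lifting.

Request:
{"fn": "jog_arm", "kwargs": {"targets": [[5.0,[0,0,0],0],[5.0,[0,0,0],0],[5.0,[0,0,0],0],[5.0,[0,0,0],0],[5.0,[0,0,0],0],[5.0,[0,-2,0],0],[5.0,[0,-6,0],0],[5.0,[0,-9,0],0],[5.0,[0,-11,0],0]], "grip_force": 20}}

```text
time_s: 3.45
ee_pos: [0.4588, -0.1871, 0.1355]
eef_rot: [-1.571, -0.002, -0.291]
force: [0.2, 0.2, -1.9]
grip_width: 0.06
```

```bash
python3 go.py 0.5273 0.130 0.11 16.3
```

```text
at [ 0.4588 -0.1871  0.1355] [-1.571 -0.002 -0.291] F [ 0.17  0.22 -1.93] grip 0.06 t 3.45 q [-0.46 -0.17]
shift cm [-2.54  2.55 32.34] turn -0.575
```

Request:
{"fn": "jog_arm", "kwargs": {"targets": [[5.0,[-2.5,0,32.3],-0.575],[5.0,[-2.5,0,32.3],-0.575],[5.0,[-2.5,0,32.3],-0.575],[5.0,[-2.5,0,32.3],-0.575],[5.0,[-2.5,0,32.3],-0.575],[5.0,[-2.5,0,32.3],-0.575],[5.0,[-2.5,0,32.3],-0.575],[5.0,[-2.5,0,32.3],-0.575],[5.0,[-2.5,0,32.3],-0.575],[5.0,[-2.5,0,32.3],-0.575]]}}

```text
time_s: 4.45
ee_pos: [0.5271, 0.1287, 0.1333]
eef_rot: [-1.571, 0.001, 0.283]
force: [0.5, 0.0, -1.0]
grip_width: 0.0596
```

```bash
python3 go.py 0.5273 0.130 0.0572 16.3; python3 - <<'E'
from h import *
i,P,c=cam("side")
# held tin top visible? fit low tin again and held tin
print("low",rect(P,i,(.5273,.13),.058,.025,.04)); 
m=(np.hypot(P[...,0]-.527,P[...,1]-.13)<.1)
h=np.histogram(P[m][:,2],bins=np.arange(0,.2,.01)); print(h[0])
save("s2",i[100:215,110:280],4)
E
```

```text
at [0.5271 0.1287 0.1333] [-1.571e+00  1.000e-03  2.830e-01] F [ 0.51  0.03 -1.05] grip 0.0596 t 4.45 q [ 0.17 -0.11]
shift cm [0.06 7.61 0.12] turn -0.001
low (array([0.5275, 0.1296, 0.0321]), 107.6, array([63.8, 93.8]), np.int64(488), array([0.5253, 0.1256]))
[ 136 1531  207  500   81   77   70   41    0    0    0  101  336  185
   55   58   56   59   56]
```

View pics/s2.png

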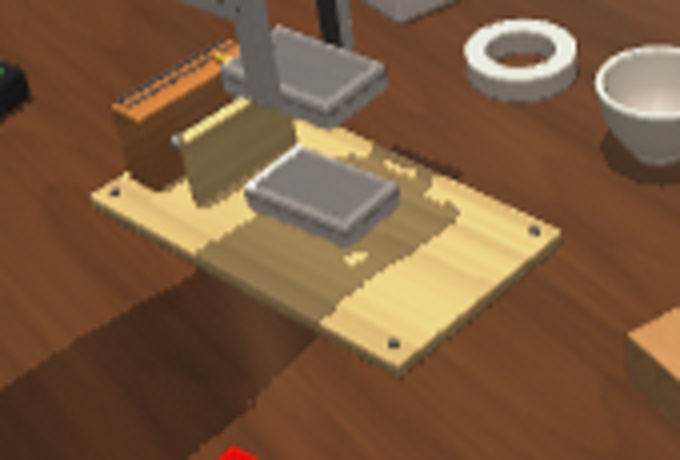

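The tin is held level above the low tin, which hasn't moved. Lowering.

Request:
{"fn": "jog_arm", "kwargs": {"targets": [[5.0,[0.0,3,0.1],0],[5.0,[0.0,6,0.1],0],[5.0,[0.0,6.8,0.1],0],[5.0,[0.0,7.2,0.1],0],[5.0,[0.0,7.4,0.1],0],[5.0,[0.0,7.5,0.1],0],[5.0,[0.0,7.5,0.1],0],[5.0,[0.0,7.5,0.1],0]]}}

```text
time_s: 5.3
ee_pos: [0.5273, 0.1307, 0.0591]
eef_rot: [-1.571, -0.001, 0.284]
force: [0.0, 0.7, -2.4]
grip_width: 0.06
```

```bash
python3 go.py 0.5273 0.130 0.0572 16.3; python3 - <<'E'
from h import *
i,P,c=cam("side")
print("low end pts"); 
u=np.array([-.2807,.9598]); v=np.array([.9598,.2807])
d=P[...,:2]-np.array([.5273,.13]); a=d@u; b=d@v; z=P[...,2]
near=(abs(a)<.08)&(abs(b)<.05)
for nm,lo,hi in(("held",.036,.048),("low",.016,.028)):
    m=near&(z>lo)&(z<hi)
    print(nm,m.sum(),"end y",np.round(np.percentile(a[m&(a<-.03)],[5,50]),4),"side x",np.round(np.percentile(b[m&(b<-.02)],[5,50]),4))
m=near&(z>.048)&(z<.056);print("top z",np.median(z[m]),m.sum())
E
```

```text
at [0.5273 0.1307 0.0591] [-1.571e+00 -1.000e-03  2.840e-01] F [ 0.04  0.69 -2.39] grip 0.06 t 5.3 q [ 0.18 -0.11]
shift cm [-0.02  0.19 -0.07] turn -0.0
low end pts
held 176 end y [-0.0469 -0.0445] side x [-0.0475 -0.0291]
low 175 end y [-0.0463 -0.0445] side x [-0.0451 -0.0293]
top z 0.05461449861114964 349
```

Request:
{"fn": "jog_arm", "kwargs": {"targets": [[5.0,[0,0.1,0],0],[5.0,[0,0.2,0],0],[5.0,[0,0.2,0],0],[5.0,[0,0.2,0],0],[7.5,[0,0.2,0],0],[7.5,[0,0.2,0],0],[7.5,[0,0.2,0],0],[7.5,[0,-3,0],0],[9.4,[0,-7,0],0],[9.4,[0,-10,0],0]]}}

```text
time_s: 6.35
ee_pos: [0.5272, 0.1307, 0.1607]
eef_rot: [-1.571, -0.001, 0.284]
force: [-0.0, 0.8, -0.3]
grip_width: 0.0874
```

```bash
python3 go.py 0.4564 -0.354 0.11 3.0;  python3 - <<'E'
from h import *
i,P,c=cam("side")
print("b",rect(P,i,(.5273,.13),.07,.045,.06,lambda i:np.ptp(i.astype(int),axis=-1)<40)) 
E
```

```text
at [0.5272 0.1307 0.1607] [-1.571e+00 -1.000e-03  2.840e-01] F [-0.04  0.77 -0.34] grip 0.0874 t 6.35 q [ 0.18 -0.11]
shift cm [-20.38   5.07 -44.54] turn 0.232
b (array([0.5272, 0.1297, 0.0519]), 106.1, array([62. , 93.2]), np.int64(479), array([0.5247, 0.1254]))
```

The first tin is placed flush. Now tin c.

Request:
{"fn": "jog_arm", "kwargs": {"targets": [[9.4,[-20.4,0,-44.5],0.232],[9.4,[-20.4,0,-44.5],0.232],[9.4,[-20.4,0,-44.5],0.232],[9.4,[-20.4,0,-44.5],0.232],[9.4,[-20.4,0,-44.5],0.232],[9.4,[-20.4,0,-44.5],0.232],[9.4,[-20.4,0,-44.5],0.232],[9.4,[-20.4,0,-44.5],0.232],[9.4,[-20.4,0,-44.5],0.232],[9.4,[-20.4,0,-44.5],0.232]]}}

```text
time_s: 7.4
ee_pos: [0.4549, -0.3563, 0.1583]
eef_rot: [-1.571, -0.0, 0.051]
force: [0.9, 1.0, -0.3]
grip_width: 0.0943
```

Request:
{"fn": "jog_arm", "kwargs": {"targets": [[9.4,[0,0,0],0]]}}

```text
time_s: 7.5
ee_pos: [0.4545, -0.3576, 0.1579]
eef_rot: [-1.571, 0.0, 0.048]
force: [-0.1, 0.7, 0.1]
grip_width: 0.0939
```

```bash
python3 go.py 0.4564 -0.354 0.025 3.0
```

```text
at [ 0.4545 -0.3576  0.1579] [-1.571  0.     0.048] F [-0.1   0.65  0.12] grip 0.0939 t 7.5 q [-0.73 -0.78]
shift cm [ 0.21 13.29  0.35] turn -0.005
```

Request:
{"fn": "jog_arm", "kwargs": {"targets": [[9.4,[0.2,4,0.35],0],[9.4,[0.2,8,0.35],0],[9.4,[0.2,11,0.35],0],[9.4,[0.2,12.8,0.35],0],[9.4,[0.2,13.1,0.35],0],[9.4,[0.2,13.1,0.35],0]]}}

```text
time_s: 8.1
ee_pos: [0.4579, -0.3497, 0.0276]
eef_rot: [-1.571, 0.0, 0.052]
force: [-0.3, 0.2, 0.1]
grip_width: 0.0939
```

```bash
python3 go.py 0.4564 -0.354 0.025 3.0
```

```text
at [ 0.4579 -0.3497  0.0276] [-1.571  0.     0.052] F [-0.29  0.22  0.12] grip 0.0939 t 8.1 q [-0.72 -0.77]
shift cm [-0.17  0.26 -0.42] turn 0.0
```

Request:
{"fn": "jog_arm", "kwargs": {"targets": [[9.4,[-0.15,0.2,-0.4],0],[9.4,[-0.15,0.2,-0.4],0],[9.4,[-0.15,0.2,-0.4],0]]}}

```text
time_s: 8.4
ee_pos: [0.4566, -0.3545, 0.0262]
eef_rot: [-1.572, -0.001, 0.052]
force: [0.6, -0.9, 0.1]
grip_width: 0.0941
```

```bash
python3 go.py 0.4564 -0.354 0.025 3.0
```

```text
at [ 0.4566 -0.3545  0.0262] [-1.572e+00 -1.000e-03  5.200e-02] F [ 0.56 -0.89  0.12] grip 0.0941 t 8.4 q [-0.72 -0.78]
shift cm [-0.02  0.12  0.05] turn -0.001
```

Request:
{"fn": "jog_arm", "kwargs": {"targets": [[5.0,[0,0.1,0.0],0],[5.0,[0,0.1,0],0],[5.0,[0,0.1,0],0],[5.0,[0,0.1,0],0],[5.0,[0,0.1,0],0]], "grip_force": 20}}

```text
time_s: 8.9
ee_pos: [0.4564, -0.3542, 0.0245]
eef_rot: [-1.571, 0.0, 0.052]
force: [-0.2, 0.4, 0.6]
grip_width: 0.0596
```

Request:
{"fn": "jog_arm", "kwargs": {"targets": [[5.0,[0,-3,0],0],[5.0,[0,-7,0],0],[5.0,[0,-11,0],0],[5.0,[0,-13,0],0],[5.0,[0,-13,0],0]]}}

```text
time_s: 9.4
ee_pos: [0.4572, -0.3549, 0.1574]
eef_rot: [-1.574, -0.004, 0.052]
force: [-0.3, 0.3, -1.5]
grip_width: 0.0599
```

```bash
python3 go.py 0.5273 0.130 0.15 16.3
```

```text
at [ 0.4572 -0.3549  0.1574] [-1.574 -0.004  0.052] F [-0.25  0.31 -1.51] grip 0.0599 t 9.4 q [-0.72 -0.78]
shift cm [ 9.52  0.74 48.06] turn -0.232
```

Request:
{"fn": "jog_arm", "kwargs": {"targets": [[5.0,[9.5,0,48.0],-0.232],[5.0,[9.5,0,48.0],-0.232],[5.0,[9.5,0,48.0],-0.232],[5.0,[9.5,0,48.0],-0.232],[5.0,[9.5,0,48.0],-0.232],[5.0,[9.5,0,48.0],-0.232],[5.0,[9.5,0,48.0],-0.232],[5.0,[9.5,0,48.0],-0.232],[5.0,[9.5,0,48.0],-0.232],[5.0,[9.5,0,48.0],-0.232]]}}

```text
time_s: 10.4
ee_pos: [0.5256, 0.1327, 0.1528]
eef_rot: [-1.57, 0.002, 0.285]
force: [0.4, -0.7, -1.1]
grip_width: 0.0601
```

Request:
{"fn": "jog_arm", "kwargs": {"targets": [[5.0,[0,0,0],0],[5.0,[0,0,0],0]]}}

```text
time_s: 10.6
ee_pos: [0.5256, 0.1304, 0.1528]
eef_rot: [-1.571, 0.002, 0.286]
force: [-0.0, -0.2, -1.0]
grip_width: 0.0595
```

```bash
python3 go.py 0.5273 0.130 0.085 16.3
```

```text
at [0.5256 0.1304 0.1528] [-1.571  0.002  0.286] F [-0.04 -0.19 -1.03] grip 0.0595 t 10.6 q [ 0.18 -0.11]
shift cm [ 0.15  6.78 -0.09] turn 0.001
```

Request:
{"fn": "jog_arm", "kwargs": {"targets": [[5.0,[0.15,3,0],0],[5.0,[0.15,5.5,0],0],[5.0,[0.15,6.6,0],0],[5.0,[0.15,6.8,0],0],[5.0,[0.15,6.8,0],0],[5.0,[0.15,6.8,0],0]]}}

```text
time_s: 11.2
ee_pos: [0.5283, 0.1304, 0.0875]
eef_rot: [-1.571, -0.002, 0.284]
force: [0.8, -0.7, -0.1]
grip_width: 0.06
```

```bash
python3 go.py 0.5273 0.130 0.0768 16.3; python3 - <<'E'
from h import *
i,P,c=cam("side")
u=np.array([-.2807,.9598]); v=np.array([.9598,.2807])
d=P[...,:2]-np.array([.5273,.13]); a=d@u; b=d@v; z=P[...,2]
near=(abs(a)<.08)&(abs(b)<.05)
for nm,lo,hi in(("held",.064,.075),("b",.036,.048),("low",.016,.028)):
    m=near&(z>lo)&(z<hi)
    print(nm,m.sum(),"end y",np.round(np.percentile(a[m&(a<-.03)],[5,50]),4),"side x",np.round(np.percentile(b[m&(b<-.02)],[5,50,70]),4))
E
```

```text
at [0.5283 0.1304 0.0875] [-1.571 -0.002  0.284] F [ 0.81 -0.75 -0.09] grip 0.06 t 11.2 q [ 0.17 -0.11]
shift cm [-0.11  1.07 -0.01] turn -0.001
held 185 end y [-0.0472 -0.0449] side x [-0.0457 -0.0283 -0.0274]
b 194 end y [-0.0465 -0.0446] side x [-0.0463 -0.0293 -0.0284]
low 169 end y [-0.0473 -0.0454] side x [-0.0467 -0.0294 -0.0288]
```

Request:
{"fn": "jog_arm", "kwargs": {"targets": [[5.0,[-0.1,0.5,0],0],[5.0,[-0.1,0.9,0],0],[5.0,[-0.1,1.0,0],0],[5.0,[-0.1,1.0,0],0],[5.0,[-0.1,1.0,0],0]]}}

```text
time_s: 11.75
ee_pos: [0.5267, 0.1303, 0.0765]
eef_rot: [-1.571, 0.0, 0.284]
force: [-2.5, -0.5, 1.8]
grip_width: 0.0602
```

```bash
python3 go.py 0.5273 0.130 0.0768 16.3
```

```text
at [0.5267 0.1303 0.0765] [-1.571  0.     0.284] F [-2.53 -0.49  1.77] grip 0.0602 t 11.75 q [ 0.17 -0.11]
shift cm [ 0.05 -0.03 -0.04] turn -0.0
```

Request:
{"fn": "jog_arm", "kwargs": {"targets": [[7.5,[0,0,0],0],[7.5,[0,0,0],0],[7.5,[0,0,0],0],[7.5,[0,-3,0],0],[7.5,[0,-7,0],0],[7.5,[0,-9,0],0],[7.5,[0,-9,0],0]]}}

```text
time_s: 12.45
ee_pos: [0.528, 0.1305, 0.1694]
eef_rot: [-1.571, -0.005, 0.284]
force: [-0.2, 0.4, 0.3]
grip_width: 0.075
```

```bash
python3 go.py 0.545 0.0469 0.14 12.0;  python3 - <<'E'
from h import *
i,P,c=cam("side")
print("c",rect(P,i,(.5273,.13),.07,.065,.08,lambda i:np.ptp(i.astype(int),axis=-1)<40)) 
save("s3",i[80:215,110:280],4)
E
```

```text
at [0.528  0.1305 0.1694] [-1.571 -0.005  0.284] F [-0.24  0.37  0.25] grip 0.075 t 12.45 q [ 0.17 -0.11]
shift cm [-0.71  2.94 -8.5 ] turn 0.075
c (array([0.5265, 0.1297, 0.0719]), 104.2, array([61.7, 94.9]), np.int64(502), array([0.5247, 0.1254]))
```

View pics/s3.png

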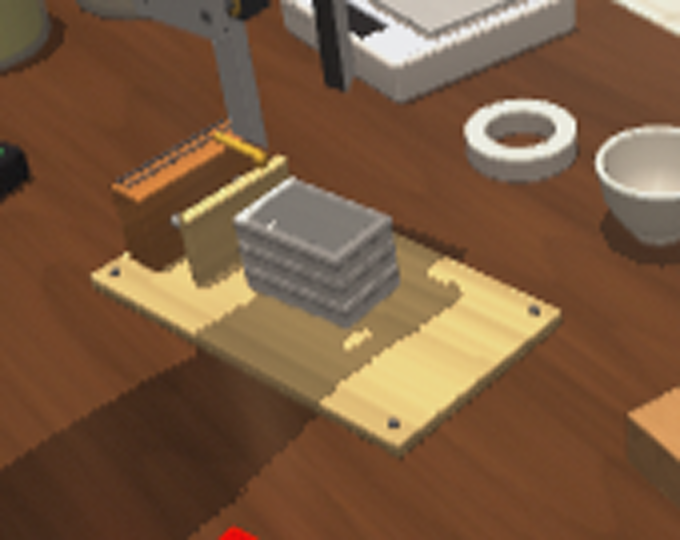

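The pile is three tins flush, about (320,250) in the crop, and clear of the face. Moving behind it with the fingers 30 mm apart.

Request:
{"fn": "jog_arm", "kwargs": {"targets": [[7.5,[-0.4,0,-4],0.075],[3.0,[-0.7,0,-8.5],0.075],[3.0,[-0.7,0,-8.5],0.075],[3.0,[-0.7,0,-8.5],0.075],[3.0,[-0.7,3,-8.5],0.075],[3.0,[-0.7,5,-8.5],0.075],[3.0,[-0.7,5,-8.5],0.075],[3.0,[-0.7,5,-8.5],0.075]]}}

```text
time_s: 13.3
ee_pos: [0.5437, 0.0475, 0.1165]
eef_rot: [-1.571, 0.001, 0.21]
force: [1.0, 1.0, 0.7]
grip_width: 0.03
```

```bash
python3 go.py 0.545 0.0469 0.040 12.0
```

```text
at [0.5437 0.0475 0.1165] [-1.571e+00  1.000e-03  2.100e-01] F [1.02 0.99 0.65] grip 0.03 t 13.3 q [ 0.02 -0.19]
shift cm [ 0.11  7.65 -0.08] turn 0.001
```

Request:
{"fn": "jog_arm", "kwargs": {"targets": [[3.0,[0.1,3,-0.1],0],[3.0,[0.1,5.5,-0.1],0],[3.0,[0.1,7,-0.1],0],[3.0,[0.1,7.6,-0.1],0],[3.0,[0.1,7.6,-0.1],0],[3.0,[0.1,7.6,-0.1],0]]}}

```text
time_s: 13.9
ee_pos: [0.5457, 0.046, 0.0416]
eef_rot: [-1.571, -0.002, 0.209]
force: [-0.4, 0.0, -0.3]
grip_width: 0.0301
```

```bash
python3 go.py 0.545 0.0469 0.040 12.0; python3 - <<'E'
from h import *
i,P,c=cam("side")
save("s4",i[80:215,110:280],4)
E
```

```text
at [0.5457 0.046  0.0416] [-1.571 -0.002  0.209] F [-0.38  0.   -0.27] grip 0.0301 t 13.9 q [ 0.02 -0.19]
shift cm [-0.05  0.16  0.1 ] turn -0.0
```

View pics/s4.png

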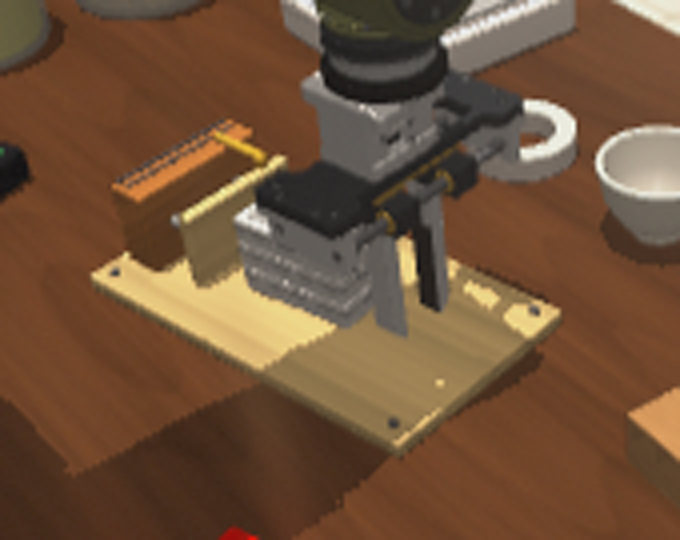

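Fingers are behind the pile's end face and centred on it. Advancing.

Request:
{"fn": "jog_arm", "kwargs": {"targets": [[3.0,[0,0.1,1.0],0],[3.0,[0,0.1,2.0],0],[3.0,[0,0.1,2.5],0],[3.0,[0,0.1,3.0],0],[3.0,[0,0.1,3.5],0],[3.0,[0,0.1,4.0],0],[3.0,[0,0.1,4.3],0],[3.0,[0,0.1,4.5],0],[3.0,[0,0.1,4.5],0],[3.0,[0,0.1,4.5],0]], "grip_force": 30}}

```text
time_s: 14.95
ee_pos: [0.5356, 0.0902, 0.0393]
eef_rot: [-1.57, 0.0, 0.209]
force: [-0.2, 0.5, -0.7]
grip_width: 0.0302
```

```bash
cat > chk.py <<'E'
from h import *
# in the jig frame, mm (origin at board centre fit)
u=np.array([-.2079,.9781]); v=np.array([.9781,.2079]); o=np.array([.5224,.126])+.005*u
w=ctrl.get_obs(); p=w["ee_pos"]; f=w["force"]
print("TCP jig",[round(1000*float((p[:2]-o)@e),1) for e in(v,u)],"z",p[2].round(4),"F along",round(float(f[:2]@u),2),"all",f.round(2),"t",w["time_s"],"grip",w["grip_width"])
for n in("side","top"):
    i,P,c=cam(n); d=P[...,:2]-o; a=d@u*1000; b=d@v*1000; z=P[...,2]*1000
    for nm,lo,hi in(("c",64,75),("b",36,48),("low",16,28)):
        m=(abs(b)<55)&(z>lo)&(z<hi)&(a>-70)&(a<60)&(b<-10)&(b>-33)
        if m.sum()>10 and n=="side": print(n,nm,m.sum(),"a",np.percentile(a[m],[1,50,99]).round(1),"side x",np.percentile(b[m],[5,50]).round(1))
    m=(abs(b)<42)&(z>30)&(z<66)&(a>50)&(a<92); 
    if n=="side": print("face front a",np.percentile(a[m],[5,25,50]).round(1),m.sum())
    m=(abs(b)<48)&(z>66)&(z<73.5)&(a>60)&(a<100)
    print(n,"face top a",np.percentile(a[m],[5,50,95]).round(1) if m.sum() else 0,m.sum())
E
python3 chk.py
```

```text
TCP jig [5.5, -42.8] z 0.0393 F along 0.51 all [-0.16  0.49 -0.65] t 14.95 grip 0.030151760539800614
side c 43 a [-52.9 -37.1 -15.6] side x [-21.9 -19.3]
side b 99 a [-52.8  -6.9  56.6] side x [-21.2 -19.7]
side low 78 a [-52.1   5.2  55.3] side x [-20.8 -19.3]
face front a [51.9 63.8 65.3] 101
side face top a [63.4 67.8 72.7] 37
top face top a 0 0
```

```bash
python3 - <<'E'
from h import *
i,P,c=cam("side")
j,Q,c=cam("top")
a=cv2.resize(i[90:190,110:240],(520,400),interpolation=cv2.INTER_CUBIC)
save("s5",a)
u=np.array([-.2079,.9781]); v=np.array([.9781,.2079]); o=np.array([.5224,.126])+.005*u
d=P[...,:2]-o; A=d@u*1000; B=d@v*1000; z=P[...,2]*1000
for lo,hi in((64,70),(40,48),(18,28)):
  for s in range(-60,70,10):
    m=(z>lo)&(z<hi)&(A>s)&(A<=s+10)&(B<0)&(B>-45)
    if m.sum()>3: print(lo,s,m.sum(),np.percentile(B[m],[10,50]).round(1),end=" | ")
  print()
E
```

```text
64 -60 7 [-21.1 -15. ] | 64 -40 5 [-22. -20.] | 64 60 19 [-42.9 -34.1] | 
40 -60 9 [-18.3 -14. ] | 40 -50 6 [-21.6 -20.5] | 40 -40 5 [-20.5 -20.1] | 40 -30 5 [-19.7 -19. ] | 40 -20 5 [-20.9 -20.1] | 40 -10 6 [-20.7 -20.3] | 40 0 4 [-19.8 -19.2] | 40 10 5 [-20.5 -19.9] | 40 20 6 [-20.8 -19.4] | 40 30 4 [-19.5 -18.7] | 40 40 5 [-19.4 -18.3] | 40 50 6 [-20.6 -19.2] | 40 60 21 [-41.  -29.1] | 
18 -60 4 [-14.6 -12. ] | 18 -40 7 [-20.5 -19.2] | 18 -30 6 [-20.8 -19. ] | 18 -20 8 [-20.1 -19.2] | 18 -10 5 [-20.1 -19.7] | 18 0 6 [-20.2 -19.3] | 18 10 4 [-19.4 -18.8] | 18 20 6 [-19.9 -18.8] | 18 30 4 [-19.5 -19.4] | 18 40 6 [-19.1 -18.2] | 18 50 5 [-19.6 -18.7] | 18 60 28 [-42.7 -30.4] |
```

View pics/s5.png

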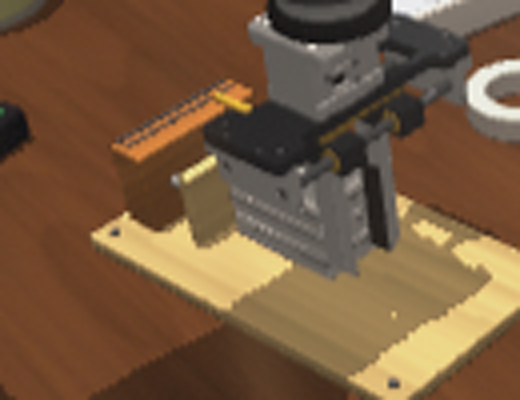

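The pile is squared to the jig and about 8 mm short of the face. Easing it on.

Request:
{"fn": "jog_arm", "kwargs": {"targets": [[3.0,[0,0,0.3],0],[3.0,[0,0,0.6],0],[3.0,[0,0,0.8],0],[3.0,[0,0,1.0],0],[3.0,[0,0,1.2],0],[3.0,[0,0,1.4],0],[3.0,[0,0,1.4],0],[3.0,[0,0,1.4],0]]}}

```text
time_s: 15.95
ee_pos: [0.5335, 0.1034, 0.0397]
eef_rot: [-1.571, -0.002, 0.209]
force: [3.8, -5.7, -1.2]
grip_width: 0.0299
```

```bash
python3 chk.py
```

```text
TCP jig [6.1, -29.4] z 0.0397 F along -6.34 all [ 3.79 -5.67 -1.24] t 15.95 grip 0.0299204311170083
side c 47 a [-40.1 -23.9   1.1] side x [-21.2 -19.5]
side b 88 a [-39.5   1.9  59.4] side x [-20.7 -18.8]
side low 67 a [-33.5  15.   56.5] side x [-20.3 -18.8]
face front a [53.7 63.7 72.1] 114
side face top a [70.7 75.3 82.6] 30
top face top a 0 0
```

```bash
python3 - <<'E'
from h import *
i,P,c=cam("side"); j,Q,_=cam("top")
i0=np.load("side0.npz")["i"]
R=lambda x:cv2.resize(x,(390,300),interpolation=cv2.INTER_CUBIC)
save("p1",np.vstack([np.hstack([R(i0[105:145,130:182]),R(i[105:145,130:182])]),np.hstack([R(j[170:240,80:171]),R(i[90:190,110:240])])]))
E
```

```text
(no output)
```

View pics/p1.png

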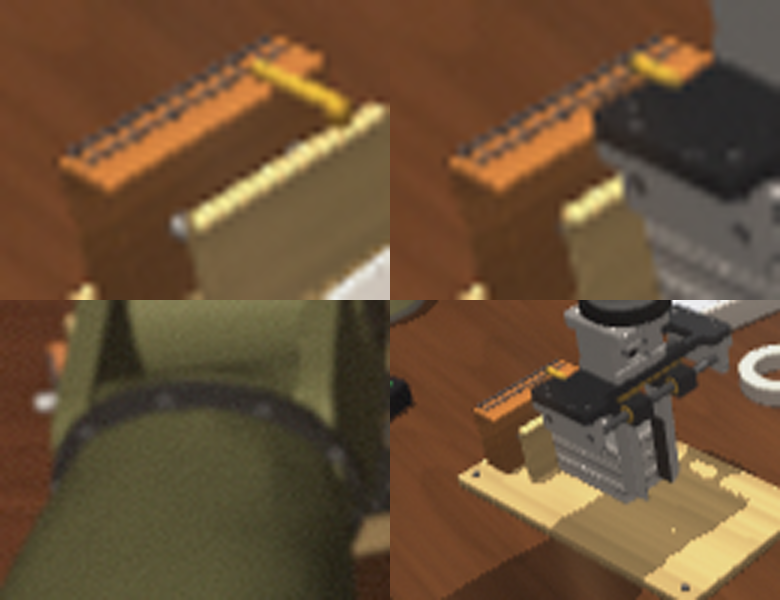

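```bash
cat > press.py <<'E'
from h import *
u=np.array([-.2079,.9781]); v=np.array([.9781,.2079]); o=np.array([.5224,.126])+.005*u
def f(i,P):
    d=P[...,:2]-o; a=d@u*1000; b=d@v*1000; z=P[...,2]*1000
    m=(b>-46)&(b<-30)&(z>25)&(z<62)&(a>58)&(a<90)      # front surface, free corner
    I=i.astype(int); y=(I[...,0]-I[...,2]>110)&(I[...,1]-I[...,2]>85)&(b>0)&(b<45)&(z>72)&(a>90)&(a<140)
    t=(b>-46)&(b<-28)&(z>64)&(z<76)&(a>58)&(a<95)
    return np.round([np.median(a[m]),m.sum(),np.mean(a[t]),t.sum(),np.percentile(a[y],98) if y.sum() else 0,y.sum()],1)
d=np.load("side0.npz"); print("rest",f(d["i"],d["P"]))
if __name__=="__main__":
    for k in range(2): print("now ",f(*cam("side")[:2]))
    w=ctrl.get_obs(); q=w["force"]; print("F along",round(float(q[:2]@u),2),"lat",round(float(q[:2]@v),2),"z",q[2].round(2),"TCP",round(1000*float((w["ee_pos"][:2]-o)@u),1),w["time_s"])
E
python3 press.py
```

```text
rest [ 65.8  55.   67.9  24.  114.8  11. ]
now  [ 73.1  51.   75.1  24.  119.8   7. ]
now  [ 72.9  53.   75.4  24.  122.2   7. ]
F along -6.77 lat 3.64 z -0.89 TCP -29.4 16.25
```

Three cues give about 7 mm of travel: plate front 7.2, plate top 7.3, pointer 5–7. I'll add 3 mm to centre it.

Request:
{"fn": "jog_arm", "kwargs": {"targets": [[3.0,[0,0,0.1],0],[3.0,[0,0,0.2],0],[3.0,[0,0,0.3],0],[3.0,[0,0,0.3],0],[3.0,[0,0,0.3],0],[3.0,[0,0,0.3],0],[3.0,[0,0,0.3],0],[3.0,[0,0,0.3],0],[3.0,[0,0,0.3],0],[3.0,[0,0,0.3],0]]}}

```text
time_s: 17.25
ee_pos: [0.5331, 0.106, 0.0397]
eef_rot: [-1.572, -0.002, 0.209]
force: [6.7, -8.8, -2.0]
grip_width: 0.0303
```

```bash
python3 press.py; sed -i 's/a<60)/a<85)/' chk.py; python3 chk.py; python3 - <<'E'
from h import *
i,P,c=cam("side")
R=lambda x:cv2.resize(x,(390,300),interpolation=cv2.INTER_CUBIC)
save("p2",np.hstack([R(i[105:145,130:182]),R(i[100:175,130:228])]))
E
```

```text
rest [ 65.8  55.   67.9  24.  114.8  11. ]
now  [ 75.7  52.   77.8  23.  123.9   9. ]
now  [ 75.7  58.   77.7  26.  125.5   9. ]
F along -9.35 lat 4.47 z -0.84 TCP -26.8 17.35
TCP jig [6.3, -26.8] z 0.0397 F along -9.35 all [ 6.31 -8.22 -0.84] t 17.35 grip 0.03023671865254013
side c 59 a [-37.1 -10.4  83.7] side x [-31.5 -19.2]
side b 113 a [-36.5  23.1  76.6] side x [-25.8 -19. ]
side low 84 a [-34.2  33.1  76.8] side x [-28.3 -18.5]
face front a [53.1 66.2 74.8] 117
side face top a [74.4 77.5 84.7] 33
top face top a 0 0
```

View pics/p2.png

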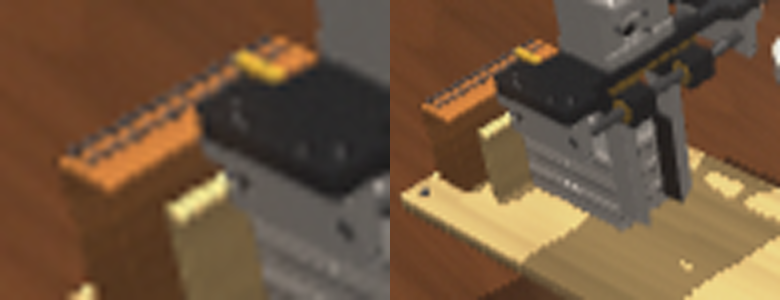

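```bash
python3 -c "
import press
from h import *
print(ctrl.hand_in())"
```

```text
rest [ 65.8  55.   67.9  24.  114.8  11. ]
the job is handed in; nothing more can be done
None
```

I stacked both plain counter tins flush on the jig tin, then pushed the pile end-on into the sprung face. I handed in at about 17.5 s with the arm still pressing; no verdict came back.

**What the last checks showed:**
- **Face travel:** the plate's front and top edge both gave about 9.9 mm. The pointer tip gave about 9–11 mm, and in the picture it lies between the two dark lines.
- **Push force:** about 9.4 N along the push direction, close to what the spring should give at half travel. The reading was steady between looks.
- **Pile:** the sides of all three tins lined up within about 1 mm before the last push and still did at the end, parallel to the jig.
- **Hand:** by the given gripper dimensions the fingertips are about 9 mm above the board, and the gripper body passes well above the face.

**What did not fully agree or was not checked:**
- **Sideways force:** there is also about 4.5 N sideways. I put it down to friction between the fingers and the pile, but did not confirm that.
- **Offset:** the pile sits about 10 mm to one side of the jig's centre line, still within the face's width.
- **Camera limits:** the arm blocked the top camera at the end, so the final checks rest on the side camera alone. At the previous stop (about 7 mm in), the pointer reading varied between 5 and 7 mm.
- **Other objects:** I did not measure the bystanders again afterwards. No move was planned near them, and none of the later pictures showed one disturbed.

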